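# Seat a drawer-pull blank in the drilling jig

### The job

Get the wooden blank on the jig board ready for drilling, without pinching or lifting it: with the fingertips, first push it across the board, long side against the long metal fence, while it is still well short of the pocket, and then slide it along the fence, keeping it against the fence all the way, into the corner pocket until it sits fully home, flush against both the fence and the end stop. Leave the dowel, the screw jar and the screwdriver where they are.

Things in the scene. Friction and masses are not known exactly. Their poses are not given: they have to be found in the camera images.
- jig: Fixed drilling jig, a white laminated board on the bench, with fence, end stop, cheek and an unused toggle clamp behind the stop (to 50 mm high). Origin: on the bench surface under the board; x points across the board to the fence, y along the fence to the end stop, z up. Board 12 mm thick, x -110..110, y -180..250 mm. Fence, stop and cheek stand 22 mm above the board (tops at z = 34 mm).
- fence (a point): Point on the long aluminium fence's straight face, at the board's top: x = 70, y = 0, z = 12 mm in the jig's axes. The fence face runs straight along y from -180 to 165 mm; the fence is 28 mm thick.
- corner (a point): Inner corner of the pocket, where fence face, end stop face and board top meet: x = 70, y = 140, z = 12 mm in the jig's axes. The dark wooden stop spans x -2..70 mm, y 140..165 mm.
- mouth (a point): Tip of the inner face of the dark wooden cheek, at the board's top: x = 16, y = 95, z = 12 mm in the jig's axes. The cheek (x -2..16, y 95..140 mm) faces the fence; fence, stop and cheek form a pocket 54 mm wide, open only towards -y. A 45 degree flared lip leads from this point out to about x 2, y 83 mm.
- blank: Loose light beech block, 50 mm (its x) by 70 mm (its y, long side) by 20 mm high, 40 to 80 g, pencil lines on top, flat on the board, 20 to 60 mm from the fence, turned up to 0.45 rad from it. Slides with ordinary friction. Origin: centre of its underside. Home: origin at x = 45, y = 105, z = 12 mm in the jig's axes, long side along the fence, either way round; its rear 25 mm sticks out past the cheek.
- dowel: Bystander: loose round wooden dowel piece, 26 mm diameter, 40 mm high, standing on the jig board beyond the cheek from the fence. Origin: centre of its underside.
- screw_jar: Bystander: loose grey jar with a steel cap, 60 mm diameter, 60 mm high, standing on the bench behind the fence. Origin: centre of its underside.
- driver: Bystander: loose screwdriver with a black handle, lying on the bench beside the board's edge away from the fence, roughly along it, 0.2 m long, 26 mm high. Origin: on the bench under its axis, where handle meets shaft; x along it towards the tip.
There are look-alikes about, which are no part of the job. Of the things like the blank, leave any that is pink or turquoise; of the rest the smaller one is meant.

How it is judged (in metres and radians):
On the way:
1. the blank lies with its long side against the fence (gap under 4 mm, within 0.08 rad), its centre still at least 115 mm short of the end stop (80 mm of sliding left) (x of blank in the frame of jig above 0.041 m and angle between the y axis of blank and the y axis of jig, either way round below 0.08 rad and y of blank in the frame of jig below 0.025 m), for 0.1 s.
At the end, for the whole second after the job is handed in: The blank lies flat and at rest on the board in the pocket, within 3 mm of the fence and within 3 mm of the end stop, its long side parallel to the fence within 0.06 rad (x of blank in the frame of jig between 0.042 and 0.048 m and y of blank in the frame of jig between 0.102 and 0.108 m and angle between the y axis of blank and the y axis of jig, either way round below 0.06 rad and z of blank in the frame of jig below 0.015 m and angle between blank's own z axis and vertical below 0.05 rad and linear speed of blank below 0.01 m/s); the robot touches nothing.
It fails at once if the blank is lifted more than 8 mm off the board or tipped by more than 0.3 rad (z of blank in the frame of jig above 0.02 m or angle between blank's own z axis and vertical above 0.3 rad).
It fails at once if the blank leaves the fence by more than 10 mm once its centre is within 105 mm of the end stop (y of blank in the frame of jig above 0.035 m and x of blank in the frame of jig below 0.035 m).
It fails at once if the dowel, the screw jar or the screwdriver is moved by more than 12 mm (distance of any of dowel, screw_jar, driver from where it was at the start of the episode above 0.012 m).
It also fails if it takes over 42 s, if anything falls off the work surface, if the arm or the gripper's body presses on something with over 40 N, if the wrist force passes 120 N, or if a joint passes its speed limit or range.

### The arm

A 6-joint arm with a two-finger parallel gripper is mounted at the origin on the work surface. World frame = base frame: x ahead of the robot, y to its left, z up, the work surface at z = 0. Lengths are in mm, angles in degrees, forces in N, time in s.
With the tool pointing down it reaches from about 300 to 775 mm from the base axis. Payload 14.6 kg.
Tool frame: the origin (TCP) lies at the centre of the arm's flange, where the gripper is bolted on; the fingertips stand 199 mm ahead of it and the grasp point (between the pads) lies 180 mm ahead of it; z points along the fingers, y is the line along which they close (so a half turn about z gives the same grasp; the last joint's range is limited). The gripper opens to 94 mm and grips with 3 to 60 N. Pads are 16 mm wide; open, the fingers measure 119 mm over their backs; the gripper's body (75 mm by 177 mm) begins 78 mm behind the grasp point.
Start: joints at [-79.676, 17.183, 87.147, -0, 75.671, -3.816], TCP at [134.36, -533.328, 404.646] pointing down, gripper open.
Joint ranges: [-173.82, 173.82], [-45.26, 126.66], [13.44, 144.39], [-59.66, 239.66], [0, 175.72], [-146.38, 146.38]. Speed limits (degrees/s): [127.2, 127.2, 147.25, 180, 180, 180].

### API

Orientations are given as a 3x3 rotation matrix whose columns are the frame's x, y, z axes.
In Python, from workcell import manip gives the robot as it stands. The module is installed in compiled form; this text tells all that it offers.
- The arm moves only by the tool play_rows, never from a script. Its argument "moves" is a list of rows, each an object with "rotation": the turn, a rotation vector about the tool's x, y, z in degrees, a list of three; "dp": the shift along the tool's x, y, z in mm, a list of three; "jaw": the gripper's target within -1 to 1 (shut at 1, half-way at 0, fully open at -1). In form: [{"rotation": [ax, ay, az], "dp": [x, y, z], "jaw": jaw}, ...]. A call has 1 to 10 rows; each row is the pose to reach, as a shift and turn from the pose commanded when the call began, along the tool's axes at that moment; what a row does not reach only later rows make up. A row lasts 1/12 s, in which the tool goes at most 41.7 mm and 7.16 degrees, less where a joint would pass 70% of its speed; a pose out of reach is approached as far as the arm can. A call with a gripper value outside its range is refused whole. The fingers move at their own pace and stop on an object; "squeeze" is the grip in N (left out, the last holds). Time passes only in rows, so rows that repeat a pose let the fingers close. It gives the time, the measured TCP pose, the force, the opening and the grip force at its end, in the units of the state.
- manip.observe(): the state, without advancing time (a new reading comes with each control period).
- manip.snapshot(name): name is "scene" or "top"; returns (picture, depth): 384x512x3 uint8, blue, green, red; 384x512 float32, mm along the optical axis (not along the pixel's ray), 0 where there is no reading.
- manip.calibration(name): a dict with "fx", "fy", "cx", "cy" (pixels), "origin" and "orientation" of the camera in the world. Camera axes: x right, y down, z forward; pixel columns grow to the right and rows downward; lengths in mm; the calibration is good to about 2 mm. A picture is of the moment at which its call begins. calibration takes no time and is no camera call.
- manip.hand_in(): hands the job in; it is judged then, once.
The state is a dict: "time": time; "joints": joint angles; "joint_vel": joint speeds; "tau": joint torques, N m; "eef_pos": TCP position; "tcp_rot": TCP orientation; "contact_force": force on the tool from outside, world axes, zero at the start; "moment": the same for the moment, N m; "opening": finger opening in mm; "finger_force": force on a finger pad.
Only numpy, scipy, OpenCV 4.12 (cv2) and the standard library are available. Lean on these libraries where they do the work, as an engineer would, in place of code of your own. Each camera call takes 0.05 s, during which the arm holds its last target. There are 200 camera calls.

## Working session

There is one attempt and no reset: what is moved stays moved. The work goes in short steps, Python scripts to look and compute and a tool call to move; the robot and the scene stay as the last step left them, time stands still between calls to the robot, and variables do not carry over. Pictures are saved under pics/ and viewed, at most 10 in all, crops included, and the job is handed in when it is done.

Besides the shell and the picture viewer there is one more tool, called after "Call:" in YAML: its name, and indented under it one key for each argument. play_rows: Moves the arm, as the interface text tells. Its arguments: {"type":"object","properties":{"moves":{"type":"array","items":{"type":"object","properties":{"rotation":{"type":"array","items":{"type":"number"}},"dp":{"type":"array","items":{"type":"number"}},"jaw":{"type":"number"}}}},"squeeze":{"type":"number"}},"required":["moves"]}

```bash
mkdir -p pics
cat > h.py <<'E'
import numpy as np, cv2
from workcell import manip
def ray(name,px,z):
    c=manip.calibration(name);o=np.array(c['origin'],float);R=np.array(c['orientation'],float)
    px=np.atleast_2d(np.array(px,float))
    d=np.c_[(px[:,0]-c['cx'])/c['fx'],(px[:,1]-c['cy'])/c['fy'],np.ones(len(px))]@R.T
    return o+d*((z-o[2])/d[:,2])[:,None]
E
python3 - <<'E'
from h import *
for n in('scene','top'):
    p,d=manip.snapshot(n);cv2.imwrite(f'pics/{n}0.png',p);np.save(n+'0.npy',d);c=manip.calibration(n);print(n,c)
s=manip.observe();print(s)
E
```

```text
scene {'fx': 417.37861346049107, 'fy': 417.37861346049107, 'cx': 262.54629714578704, 'cy': 193.45796670685291, 'origin': array([ 888.44068924, -473.81590506,  677.75092149]), 'orientation': array([[ 0.8130317 ,  0.45279491, -0.36600031],
       [ 0.5821755 , -0.62452894,  0.5206105 ],
       [ 0.007152  , -0.63634925, -0.77136793]])}
top {'fx': 389.2174324075233, 'fy': 389.2174324075233, 'cx': 261.9166396346823, 'cy': 191.12586638868422, 'origin': array([463.66837666, -75.72475088, 991.26936328]), 'orientation': array([[ 0.01779614, -0.98856323,  0.14975328],
       [-0.99982184, -0.01853746, -0.00355571],
       [ 0.00629109, -0.14966332, -0.988717  ]])}
{'time': 0.1, 'joints': array([-7.96743972e+01,  1.72118785e+01,  8.71749651e+01, -1.56997349e-03,
        7.56700256e+01, -3.81552445e+00]), 'joint_vel': array([ 0.0388423 , -0.10709706, -0.13480796,  0.00644623,  0.01272433,
        0.01917301]), 'tau': array([ 2.07004960e-03, -5.32642722e+01, -3.53283191e+01,  7.09267915e-02,
        2.35034258e-02, -7.09016649e-05]), 'eef_pos': array([ 134.36555541, -533.30964572,  404.16152167]), 'tcp_rot': array([[ 9.69695241e-01,  2.44317617e-01, -2.04026076e-04],
       [ 2.44317699e-01, -9.69694755e-01,  9.71721877e-04],
       [ 3.95657576e-05, -9.92121261e-04, -9.99999507e-01]]), 'contact_force': array([-0.50445374,  0.96631796, -1.09421941]), 'moment': array([-0.0140238 , -0.00313836, -0.02342606]), 'finger_force': 0.0, 'opening': 94.14472543042812}
```

View pics/top0.png

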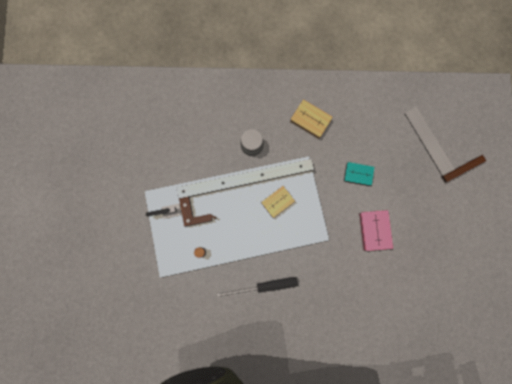

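View pics/scene0.png

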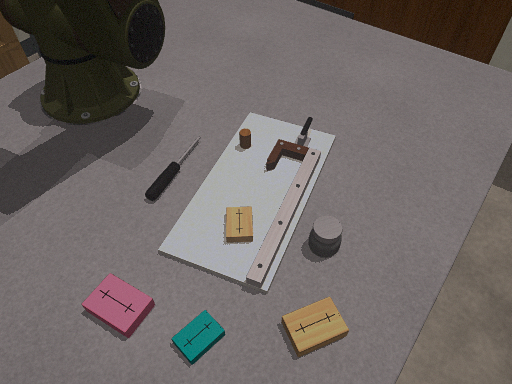

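The top view shows two beech-coloured blocks: a small one on the board at (278,202) and a larger one off the board at (312,119). The look-alikes are turquoise (360,174) and pink (377,231). The one on the board is the smaller beech block, so it is the blank. I'll measure and take a crop to confirm.

```bash
cat >> h.py <<'E'
def rect(mask):
    cs,_=cv2.findContours(mask.astype(np.uint8),cv2.RETR_EXTERNAL,cv2.CHAIN_APPROX_NONE)
    return max(cs,key=cv2.contourArea)[:,0,:]
def wood(p,roi):
    h=cv2.cvtColor(p,cv2.COLOR_BGR2HSV);m=(cv2.inRange(h,(12,90,110),(32,255,255))>0)
    k=np.zeros_like(m);x0,y0,x1,y1=roi;k[y0:y1,x0:x1]=1
    m=(m&k).astype(np.uint8)
    return cv2.morphologyEx(m,cv2.MORPH_CLOSE,np.ones((5,5)))
def blankpose(p,name,roi,z=32):
    w=ray(name,rect(wood(p,roi)),z)[:,:2].astype(np.float32)
    return cv2.minAreaRect(w)
E
python3 - <<'E'
from h import *
p=cv2.imread('pics/top0.png');q=cv2.imread('pics/scene0.png')
a=cv2.resize(p[140:290,135:335],None,fx=3,fy=3,interpolation=cv2.INTER_CUBIC)
b=cv2.resize(q[105:290,155:355],None,fx=3,fy=3,interpolation=cv2.INTER_CUBIC)
cv2.imwrite('pics/crop1.png',a);cv2.imwrite('pics/crop2.png',b)
print('blank top',blankpose(p,'top',(250,175,310,225)),'big',blankpose(p,'top',(285,90,340,145)))
print('blank scene',blankpose(q,'scene',(215,195,265,250)))
h=cv2.cvtColor(p,cv2.COLOR_BGR2HSV)
m=cv2.inRange(h,(0,0,150),(179,60,255));m=cv2.morphologyEx(m,cv2.MORPH_CLOSE,np.ones((25,25)))
print('board',cv2.minAreaRect(ray('top',rect(m>0),14)[:,:2].astype(np.float32)),)
print('board corners px',cv2.boxPoints(cv2.minAreaRect(rect(m>0))))
E
```

```text
blank top ((583.6803588867188, -119.16829681396484), (46.35000228881836, 65.44529724121094), 38.11518478393555) big ((801.353515625, -202.34146118164062), (88.96549987792969, 64.6308364868164), 58.97300338745117)
blank scene ((585.03955078125, -119.61343383789062), (48.72615051269531, 69.45173645019531), 38.771366119384766)
board ((598.9515380859375, -4.50164794921875), (322.1238708496094, 435.6680603027344), 13.619508743286133)
board corners px [[131.67526 155.80797]
 [301.8614  117.25017]
 [329.56165 239.51338]
 [159.37552 278.07117]]
```

View pics/crop1.png

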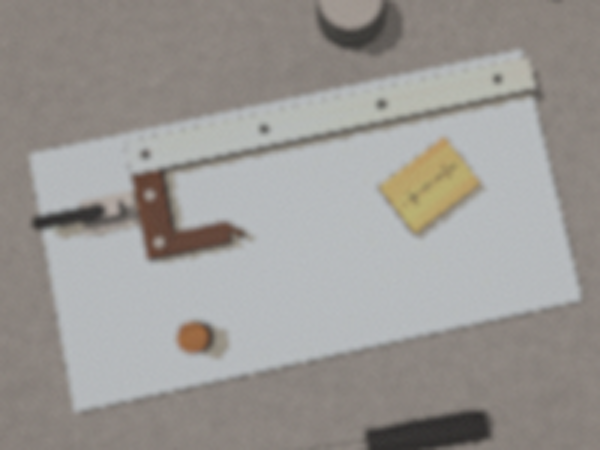

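View pics/crop2.png

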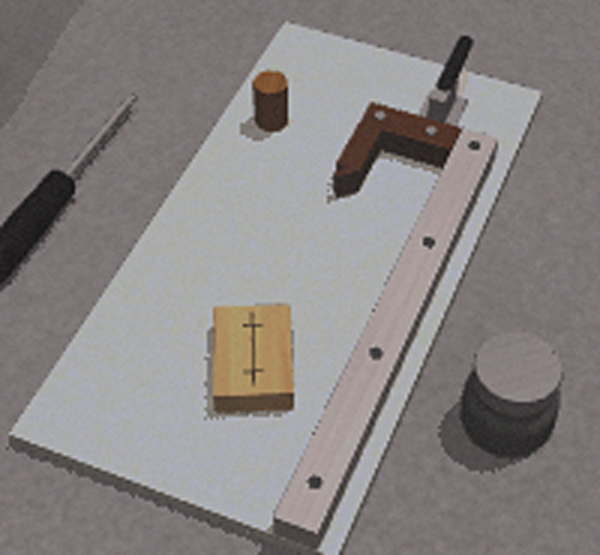

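The crops confirm it: the small beech block with pencil lines sits on the board at top px (278,202). The fence is above it and the pocket is to the left, at about (190,210).

Run:
```python
from h import *
def fit(name,cs,z,J):
    W=ray(name,cs,z)[:,:2];J=np.array(J,float)
    M=W-W.mean(0);N=J-J.mean(0)
    th=np.arctan2((N[:,0]*M[:,1]-N[:,1]*M[:,0]).sum(),(N*M).sum());R=np.array([[np.cos(th),-np.sin(th)],[np.sin(th),np.cos(th)]])
    t=W.mean(0)-R@J.mean(0);print(name,np.degrees(th),t,'res',(W-J@R.T-t).round(1).tolist());return R,t
J=[(110,250),(-110,250),(-110,-180),(110,-180)]
c=(np.array([(30,153),(73,411),(580,299),(521,50)])+.5)/3-.5+[135,140]
R,t=fit('top',c,12,J)
c2=(np.array([(541,93),(287,22),(10,437)])+.5)/3-.5+[155,105]
R2,t2=fit('scene',c2,12,J[:3])
f=(np.array([(172,170),(537,95),(240,228),(167,174)])+.5)/3-.5+[135,140]
print('fence face/top pts jig',((ray('top',f,34)[:,:2]-t)@R).round(1))
for rr in (((583.7,-119.2),38.1),((585,-119.6),38.8)):
    print('blank jig',(np.array(rr[0])-t)@R, rr[1]-0)
for n,px,z in(('jar',(252,138),60),('dowel',(199.5,252),40)): print(n,(ray(n and 'top',px,z)[0,:2]-t)@R)
f=(np.array([(275,517),(464,128),(497,141)])+.5)/3-.5+[155,105]
print('scene fence',((ray('scene',f,34)[:,:2]-t)@R).round(1))
```

```text
top 13.193100778644038 [558.08865365 -47.95615834] res [[-0.5, -2.0], [0.6, -0.4], [1.1, 1.7], [-1.2, 0.7]]
scene 13.34239147869435 [560.16489933 -49.55891873] res [[-1.8, -1.6], [1.3, 1.1], [0.5, 0.6]]
fence face/top pts jig [[  65.7  130.3]
 [  63.9 -179.5]
 [   6.8   84.7]
 [  63.3  135. ]]
blank jig [  8.67512952 -75.20883036] 38.1
blank jig [  9.84952438 -75.89497665] 38.8
jar [173.20676155 -44.97750755]
dowel [-72.34075344 136.83825485]
scene fence [[  71.4 -179.8]
 [  71.   164.3]
 [  97.5  160.8]]
```

Call:
play_rows:
  moves:
    - {"rotation": [0, 0, 0.9], "dp": [117, -74, 0], "jaw": 0.15}
    - {"rotation": [0, 0, 0.9], "dp": [235, -148, 0], "jaw": 0.15}
    - {"rotation": [0, 0, 0.9], "dp": [235, -148, 0], "jaw": 0.15}
    - {"rotation": [0, 0, 0.9], "dp": [235, -148, 0], "jaw": 0.15}
    - {"rotation": [0, 0, 0.9], "dp": [469, -295, 0], "jaw": 0.15}
    - {"rotation": [0, 0, 0.9], "dp": [469, -295, 0], "jaw": 0.15}
    - {"rotation": [0, 0, 0.9], "dp": [469, -295, 0], "jaw": 0.15}
    - {"rotation": [0, 0, 0.9], "dp": [469, -295, 0], "jaw": 0.15}
    - {"rotation": [0, 0, 0.9], "dp": [469, -295, 60], "jaw": 0.15}
    - {"rotation": [0, 0, 0.9], "dp": [469, -295, 100], "jaw": 0.15}

```text
time: 0.93
eef_pos: [419.4, -234.2, 376.3]
tcp_rot: [[0.973, 0.229, 0.003], [0.229, -0.973, -0.002], [0.002, 0.002, -1.0]]
contact_force: [0.1, -1.8, 0.5]
opening: 40.4
finger_force: 0.0
```

```bash
cat >> h.py <<'E'
T=np.array([559,-48.7]);A=np.radians(13.25);RJ=np.array([[np.cos(A),-np.sin(A)],[np.sin(A),np.cos(A)]])
def jig(w): return (np.asarray(w)[...,:2]-T)@RJ
def st():
    s=manip.observe();r=s['tcp_rot'];print('t',s['time'],'tcp jig',jig(s['eef_pos']).round(1),'tip z',round(s['eef_pos'][2]-199,1),'yaw-jig',round(np.degrees(np.arctan2(r[1,0],r[0,0]))-13.25,2),'F jig',(s['contact_force'][:2]@RJ).round(1),'op',round(s['opening'],1))
E
python3 -c "from h import *;st()"
```

```text
t 0.9333 tcp jig [-178.4 -148.6] tip z 177.3 yaw-jig 0.01 F jig [-0.3 -1.8] op 40.4
```

Call:
play_rows:
  moves:
    - {"rotation": [0, 0, 0], "dp": [40, -25, 20], "jaw": 0.15}
    - {"rotation": [0, 0, 0], "dp": [80, -52, 40], "jaw": 0.15}
    - {"rotation": [0, 0, 0], "dp": [118, -77, 70], "jaw": 0.15}
    - {"rotation": [0, 0, 0], "dp": [118, -77, 100], "jaw": 0.15}
    - {"rotation": [0, 0, 0], "dp": [118, -77, 120], "jaw": 0.15}
    - {"rotation": [0, 0, 0], "dp": [118, -77, 120], "jaw": 0.15}
    - {"rotation": [0, 0, 0], "dp": [118, -77, 120], "jaw": 0.15}
    - {"rotation": [0, 0, 0], "dp": [118, -77, 120], "jaw": 0.15}

```text
time: 1.6
eef_pos: [515.4, -134.9, 257.0]
tcp_rot: [[0.974, 0.228, 0.001], [0.228, -0.974, -0.001], [0.001, 0.001, -1.0]]
contact_force: [-0.1, -0.2, 1.6]
opening: 40.1
finger_force: 0.0
```

```bash
python3 -c "
from h import *
st()
p,d=manip.snapshot('scene')
cv2.imwrite('pics/s1.png',cv2.resize(p[105:290,155:355],None,fx=3,fy=3))"
```

```text
t 1.6 tcp jig [-62.2 -73.9] tip z 58.0 yaw-jig -0.05 F jig [-0.1 -0.2] op 40.1
```

View pics/s1.png

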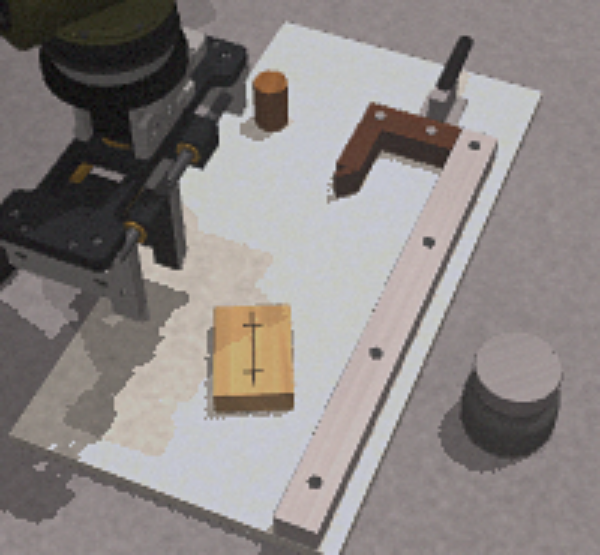

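The open fingers hang beside the blank on the side away from the fence, at about crop px (150,280), with clear board below. I'll lower them and push.

Call:
play_rows:
  moves:
    - {"rotation": [0, 0, 0], "dp": [0, 0, 20], "jaw": 0.15}
    - {"rotation": [0, 0, 0], "dp": [0, 0, 39], "jaw": 0.15}
    - {"rotation": [0, 0, 0], "dp": [5, 0, 39], "jaw": 0.15}
    - {"rotation": [0, 0, 0], "dp": [12, 0, 39], "jaw": 0.15}
    - {"rotation": [0, 0, 0], "dp": [19, 0, 39], "jaw": 0.15}
    - {"rotation": [0, 0, 0], "dp": [26, 0, 39], "jaw": 0.15}
    - {"rotation": [0, 0, 0], "dp": [33, 0, 39], "jaw": 0.15}
    - {"rotation": [0, 0, 0], "dp": [39, 0, 39], "jaw": 0.15}
    - {"rotation": [0, 0, 0], "dp": [45, 0, 39], "jaw": 0.15}
    - {"rotation": [0, 0, 0], "dp": [50, 0, 39], "jaw": 0.15}

```text
time: 2.48
eef_pos: [564.7, -122.5, 216.4]
tcp_rot: [[0.973, 0.229, 0.0], [0.229, -0.973, -0.0], [0.0, 0.0, -1.0]]
contact_force: [0.2, -0.1, 0.6]
opening: 39.8
finger_force: 0.3
```

```bash
cat >> h.py <<'E'
def bl(name,roi=None,save=None):
    p,d=manip.snapshot(name)
    if roi is None: roi=(205,170,320,232) if name=='top' else (200,135,300,270)
    r=blankpose(p,name,roi)
    a=r[2]-(90 if r[1][0]>r[1][1] else 0)-13.25
    a=(a+90)%180-90
    print(name,'blank jig',jig(r[0]).round(1),'size',np.round(r[1],1),'ang',round(a,1))
    if save: cv2.imwrite(save,cv2.resize(p[105:290,155:355],None,fx=3,fy=3))
E
python3 -c "
from h import *
st();bl('scene')"
```

```text
t 2.4833 tcp jig [-11.3 -73.2] tip z 17.4 yaw-jig 0.0 F jig [ 0.2 -0.2] op 39.8
scene blank jig [ 29.5 -87.5] size [51.2 79.7] ang 7.2
```

Call:
play_rows:
  moves:
    - {"rotation": [0, 0, 0], "dp": [4, 0, 0], "jaw": 0.15}
    - {"rotation": [0, 0, 0], "dp": [8, 0, 0], "jaw": 0.15}
    - {"rotation": [0, 0, 0], "dp": [12, 0, 0], "jaw": 0.15}
    - {"rotation": [0, 0, 0], "dp": [15, 0, 0], "jaw": 0.15}
    - {"rotation": [0, 0, 0], "dp": [18, 0, 0], "jaw": 0.15}
    - {"rotation": [0, 0, 0], "dp": [20, 0, 0], "jaw": 0.15}
    - {"rotation": [0, 0, 0], "dp": [20, 0, 0], "jaw": 0.15}

```text
time: 3.12
eef_pos: [583.4, -118.2, 216.3]
tcp_rot: [[0.973, 0.229, -0.002], [0.229, -0.973, 0.0], [-0.002, -0.001, -1.0]]
contact_force: [-5.8, 0.1, 3.2]
opening: 40.0
finger_force: 2.9
```

```bash
python3 -c "
from h import *
st();bl('scene',save='pics/s2.png')"
```

```text
t 3.1167 tcp jig [  7.8 -73.2] tip z 17.3 yaw-jig -0.01 F jig [-5.6  1.4] op 40.0
scene blank jig [ 43.3 -90.6] size [49.2 79.1] ang 1.1
```

View pics/s2.png

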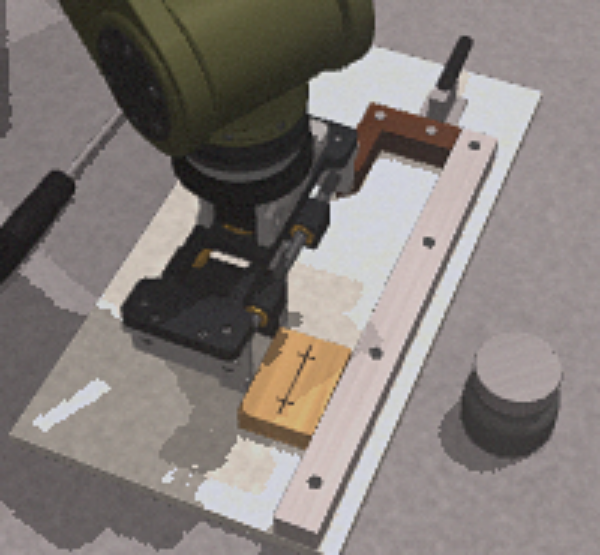

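The blank now lies with its long side flat on the fence, at crop px (300,390). Both fingers hold it there with about 6 N. Next I'll back off, rise and check the joints.

Call:
play_rows:
  moves:
    - {"rotation": [0, 0, 0], "dp": [0, 0, 0], "jaw": 0.15}
    - {"rotation": [0, 0, 0], "dp": [-8, 0, 0], "jaw": 0.15}
    - {"rotation": [0, 0, 0], "dp": [-16, 0, 0], "jaw": 0.15}
    - {"rotation": [0, 0, 0], "dp": [-20, 0, -30], "jaw": 0.68}
    - {"rotation": [0, 0, 0], "dp": [-20, 0, -60], "jaw": 0.68}
    - {"rotation": [0, 0, 0], "dp": [-20, 40, -60], "jaw": 0.68}
    - {"rotation": [0, 0, 0], "dp": [-10, 82, -60], "jaw": 0.68}
    - {"rotation": [0, 0, 0], "dp": [10, 97, -60], "jaw": 0.68}
    - {"rotation": [0, 0, 0], "dp": [32, 97, -60], "jaw": 0.68}
    - {"rotation": [0, 0, 0], "dp": [32, 97, -60], "jaw": 0.68}

```text
time: 4.0
eef_pos: [638.3, -205.7, 275.9]
tcp_rot: [[0.974, 0.228, 0.001], [0.228, -0.974, -0.0], [0.001, 0.0, -1.0]]
contact_force: [-0.9, 0.6, -0.6]
opening: 14.9
finger_force: 0.0
```

```bash
python3 -c "
from h import *
st();bl('scene');bl('top');print(manip.observe()['joints'].round(1))"
```

```text
t 4.0 tcp jig [  41.2 -171. ] tip z 76.9 yaw-jig -0.05 F jig [-0.7  0.8] op 14.9
scene blank jig [ 43.4 -90.5] size [49.1 79. ] ang 1.1
top blank jig [ 41.7 -76.2] size [49.6 48.7] ang -87.9
[-21.   39.   72.7  -0.   68.3  55.7]
```

Call:
play_rows:
  moves:
    - {"rotation": [0, 0, -7], "dp": [0, 0, 0], "jaw": 0.68}
    - {"rotation": [0, 0, -14], "dp": [0, 0, 0], "jaw": 0.68}
    - {"rotation": [0, 0, -21], "dp": [0, 0, 0], "jaw": 0.68}
    - {"rotation": [0, 0, -28], "dp": [0, 0, 0], "jaw": 0.68}
    - {"rotation": [0, 0, -35], "dp": [0, 0, 0], "jaw": 0.68}
    - {"rotation": [0, 0, -42], "dp": [0, 0, 0], "jaw": 0.68}
    - {"rotation": [0, 0, -49], "dp": [0, 0, 0], "jaw": 0.68}
    - {"rotation": [0, 0, -56], "dp": [0, 0, 0], "jaw": 0.68}
    - {"rotation": [0, 0, -63], "dp": [0, 0, 0], "jaw": 0.68}
    - {"rotation": [0, 0, -70], "dp": [0, 0, 0], "jaw": 0.68}

```text
time: 4.93
eef_pos: [635.9, -205.2, 276.5]
tcp_rot: [[0.112, 0.994, -0.0], [0.994, -0.112, 0.0], [-0.0, -0.0, -1.0]]
contact_force: [-1.1, 0.0, 0.4]
opening: 14.9
finger_force: 0.0
```

Call:
play_rows:
  moves:
    - {"rotation": [0, 0, -7], "dp": [0, 0, 0], "jaw": 0.68}
    - {"rotation": [0, 0, -14], "dp": [0, 0, 0], "jaw": 0.68}
    - {"rotation": [0, 0, -20], "dp": [0, 0, 0], "jaw": 0.68}
    - {"rotation": [0, 0, -20], "dp": [0, 0, 0], "jaw": 0.68}
    - {"rotation": [0, 0, -20], "dp": [0, 0, 0], "jaw": 0.68}

```text
time: 5.35
eef_pos: [636.2, -205.2, 276.5]
tcp_rot: [[-0.226, 0.974, -0.0], [0.974, 0.226, -0.0], [-0.0, -0.0, -1.0]]
contact_force: [0.1, 0.5, 0.5]
opening: 15.5
finger_force: 0.0
```

```bash
python3 -c "
from h import *
st();bl('scene',save='pics/s3.png')"
```

```text
t 5.35 tcp jig [  39.3 -170. ] tip z 77.5 yaw-jig 89.8 F jig [0.2 0.5] op 15.5
scene blank jig [  51.1 -117.8] size [34.8 24.1] ang 89.4
```

View pics/s3.png

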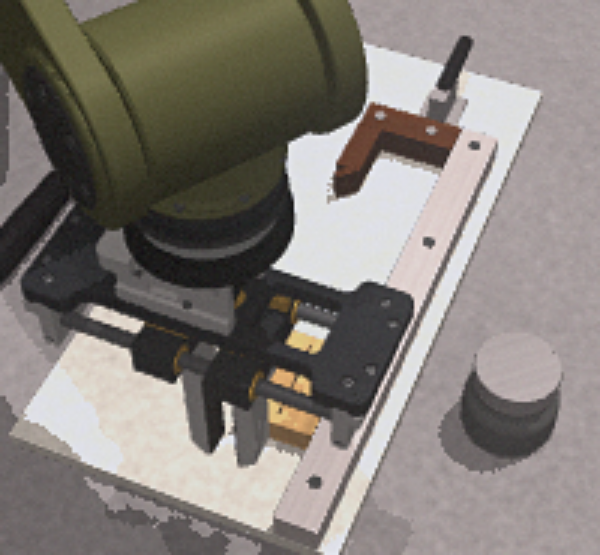

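The blank is still on the fence, and the near-shut fingers hang behind its rear end at crop px (225,450). I'll lower them and push along the fence.

Call:
play_rows:
  moves:
    - {"rotation": [0, 0, 0], "dp": [0, 0, 30], "jaw": 0.68}
    - {"rotation": [0, 0, 0], "dp": [0, 0, 50], "jaw": 0.68}
    - {"rotation": [0, 0, 0], "dp": [0, 0, 60], "jaw": 0.68}
    - {"rotation": [0, 0, 0], "dp": [10, 0, 60], "jaw": 0.68}
    - {"rotation": [0, 0, 0], "dp": [20, 0, 60], "jaw": 0.68}
    - {"rotation": [0, 0, 0], "dp": [30, 0, 60], "jaw": 0.68}
    - {"rotation": [0, 0, 0], "dp": [38, 0, 60], "jaw": 0.68}
    - {"rotation": [0, 0, 0], "dp": [46, 0, 60], "jaw": 0.68}
    - {"rotation": [0, 0, 0], "dp": [54, 0.5, 60], "jaw": 0.68}
    - {"rotation": [0, 0, 0], "dp": [62, 1, 60], "jaw": 0.68}

```text
time: 6.23
eef_pos: [623.6, -143.9, 216.9]
tcp_rot: [[-0.229, 0.973, 0.001], [0.973, 0.229, -0.001], [-0.001, 0.001, -1.0]]
contact_force: [0.6, -1.7, 0.3]
opening: 15.1
finger_force: 0.9
```

```bash
python3 -c "
from h import *
st();bl('scene')"
```

```text
t 6.2333 tcp jig [  41.  -107.5] tip z 17.9 yaw-jig 90.0 F jig [ 0.2 -1.8] op 15.1
scene blank jig [ 56.2 -75.3] size [23.5 46.2] ang -0.5
```

Call:
play_rows:
  moves:
    - {"rotation": [0, 0, 0], "dp": [7, 0, 0], "jaw": 0.68}
    - {"rotation": [0, 0, 0], "dp": [14, 0, 0], "jaw": 0.68}
    - {"rotation": [0, 0, 0], "dp": [21, 0, 0], "jaw": 0.68}
    - {"rotation": [0, 0, 0], "dp": [28, 0.5, 0], "jaw": 0.68}
    - {"rotation": [0, 0, 0], "dp": [35, 0.5, 0], "jaw": 0.68}
    - {"rotation": [0, 0, 0], "dp": [42, 0.5, 0], "jaw": 0.68}
    - {"rotation": [0, 0, 0], "dp": [49, 1, 0], "jaw": 0.68}
    - {"rotation": [0, 0, 0], "dp": [56, 1, 0], "jaw": 0.68}
    - {"rotation": [0, 0, 0], "dp": [63, 1, 0], "jaw": 0.68}
    - {"rotation": [0, 0, 0], "dp": [68, 1, 0], "jaw": 0.68}

```text
time: 7.12
eef_pos: [608.9, -77.4, 216.2]
tcp_rot: [[-0.229, 0.973, -0.0], [0.973, 0.229, 0.0], [0.0, -0.0, -1.0]]
contact_force: [0.0, -0.7, 1.2]
opening: 14.7
finger_force: 0.2
```

```bash
python3 -c "
from h import *
st();bl('scene',save='pics/s4.png')"
```

```text
t 7.1167 tcp jig [ 42.  -39.3] tip z 17.2 yaw-jig 90.0 F jig [-0.1 -0.7] op 14.7
scene blank jig [57.6 -0. ] size [21.6 60.4] ang 0.8
```

View pics/s4.png

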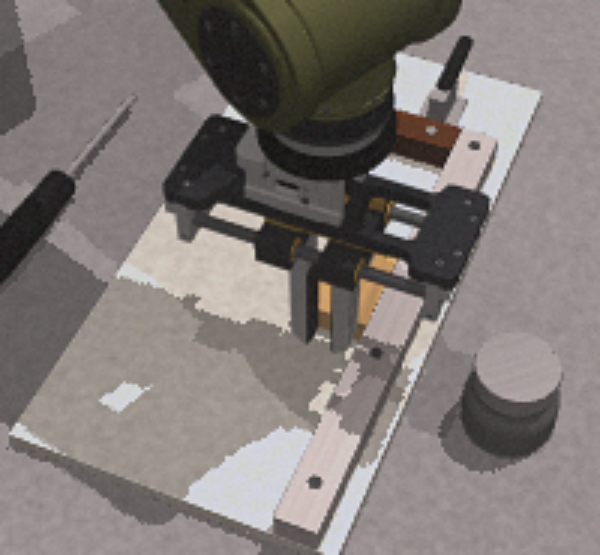

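The blank is still on the fence at crop px (360,290), with both fingertips on its rear face.

Call:
play_rows:
  moves:
    - {"rotation": [0, 0, 0], "dp": [7, 0, 0], "jaw": 0.68}
    - {"rotation": [0, 0, 0], "dp": [14, 0, 0], "jaw": 0.68}
    - {"rotation": [0, 0, 0], "dp": [21, 0, 0], "jaw": 0.68}
    - {"rotation": [0, 0, 0], "dp": [28, 0.5, 0], "jaw": 0.68}
    - {"rotation": [0, 0, 0], "dp": [35, 0.5, 0], "jaw": 0.68}
    - {"rotation": [0, 0, 0], "dp": [42, 0.5, 0], "jaw": 0.68}
    - {"rotation": [0, 0, 0], "dp": [49, 1, 0], "jaw": 0.68}
    - {"rotation": [0, 0, 0], "dp": [56, 1, 0], "jaw": 0.68}
    - {"rotation": [0, 0, 0], "dp": [63, 1, 0], "jaw": 0.68}
    - {"rotation": [0, 0, 0], "dp": [68, 1, 0], "jaw": 0.68}

```text
time: 8.0
eef_pos: [594.3, -10.9, 216.3]
tcp_rot: [[-0.229, 0.973, -0.0], [0.973, 0.229, 0.0], [0.0, -0.0, -1.0]]
contact_force: [0.9, -0.6, -0.9]
opening: 15.1
finger_force: 0.1
```

```bash
python3 -c "
from h import *
st();bl('scene',(230,100,320,270))"
```

```text
t 8.0 tcp jig [43.  28.7] tip z 17.3 yaw-jig 90.01 F jig [ 0.7 -0.8] op 15.1
scene blank jig [58.7 72.6] size [20.1 69.1] ang 2.2
```

Call:
play_rows:
  moves:
    - {"rotation": [0, 0, 0], "dp": [5, 0, 0], "jaw": 0.68}
    - {"rotation": [0, 0, 0], "dp": [10, 0, 0], "jaw": 0.68}
    - {"rotation": [0, 0, 0], "dp": [14, 0, 0], "jaw": 0.68}
    - {"rotation": [0, 0, 0], "dp": [18, 0, 0], "jaw": 0.68}
    - {"rotation": [0, 0, 0], "dp": [21, 0, 0], "jaw": 0.68}
    - {"rotation": [0, 0, 0], "dp": [24, 0, 0], "jaw": 0.68}
    - {"rotation": [0, 0, 0], "dp": [26, 0, 0], "jaw": 0.68}
    - {"rotation": [0, 0, 0], "dp": [28, 0, 0], "jaw": 0.68}
    - {"rotation": [0, 0, 0], "dp": [29, 0, 0], "jaw": 0.68}
    - {"rotation": [0, 0, 0], "dp": [30, 0, 0], "jaw": 0.68}

```text
time: 8.88
eef_pos: [587.6, 17.4, 216.3]
tcp_rot: [[-0.229, 0.973, 0.0], [0.973, 0.229, -0.0], [-0.0, 0.0, -1.0]]
contact_force: [-0.2, -0.9, 0.1]
opening: 15.3
finger_force: 0.4
```

```bash
python3 -c "
from h import *
st();bl('scene',(230,100,320,270))"
```

```text
t 8.8833 tcp jig [43.  57.8] tip z 17.3 yaw-jig 89.99 F jig [-0.4 -0.8] op 15.3
scene blank jig [ 60.7 102.1] size [16.5 69.3] ang 4.1
```

Call:
play_rows:
  moves:
    - {"rotation": [0, 0, 0], "dp": [1, 0, 0], "jaw": 0.68}
    - {"rotation": [0, 0, 0], "dp": [2, 0, 0], "jaw": 0.68}
    - {"rotation": [0, 0, 0], "dp": [2.5, 0, 0], "jaw": 0.68}
    - {"rotation": [0, 0, 0], "dp": [3, 0, 0], "jaw": 0.68}
    - {"rotation": [0, 0, 0], "dp": [3, 0, 0], "jaw": 0.68}

```text
time: 9.35
eef_pos: [586.9, 20.2, 216.3]
tcp_rot: [[-0.229, 0.973, 0.0], [0.973, 0.229, -0.0], [-0.0, 0.0, -1.0]]
contact_force: [0.5, -2.0, -0.1]
opening: 15.4
finger_force: 1.0
```

Call:
play_rows:
  moves:
    - {"rotation": [0, 0, 0], "dp": [0.7, 0, 0], "jaw": 0.68}
    - {"rotation": [0, 0, 0], "dp": [1.4, 0, 0], "jaw": 0.68}
    - {"rotation": [0, 0, 0], "dp": [2, 0, 0], "jaw": 0.68}
    - {"rotation": [0, 0, 0], "dp": [2, 0, 0], "jaw": 0.68}

```text
time: 9.68
eef_pos: [586.7, 20.9, 216.5]
tcp_rot: [[-0.229, 0.973, 0.001], [0.973, 0.229, -0.003], [-0.003, 0.001, -1.0]]
contact_force: [3.6, -14.3, 0.4]
opening: 14.5
finger_force: 7.7
```

It is seated with 14 N against the stop. I'll back off and look.

Call:
play_rows:
  moves:
    - {"rotation": [0, 0, 0], "dp": [-6, 0, 0], "jaw": 0.68}
    - {"rotation": [0, 0, 0], "dp": [-20, 0, 0], "jaw": 0.68}
    - {"rotation": [0, 0, 0], "dp": [-30, 0, -40], "jaw": 0.68}
    - {"rotation": [0, 0, 0], "dp": [-50, -20, -75], "jaw": 0.68}
    - {"rotation": [0, 0, 0], "dp": [-70, -45, -100], "jaw": 0.68}
    - {"rotation": [0, 0, 0], "dp": [-95, -75, -100], "jaw": 0.68}
    - {"rotation": [0, 0, 0], "dp": [-105, -105, -100], "jaw": 0.68}
    - {"rotation": [0, 0, 0], "dp": [-110, -140, -100], "jaw": 0.68}
    - {"rotation": [0, 0, 0], "dp": [-110, -170, -100], "jaw": 0.68}
    - {"rotation": [0, 0, 0], "dp": [-110, -170, -100], "jaw": 0.68}

```text
time: 10.52
eef_pos: [442.7, -125.2, 316.1]
tcp_rot: [[-0.227, 0.974, -0.002], [0.974, 0.227, 0.001], [0.001, -0.002, -1.0]]
contact_force: [-0.3, 0.4, 0.6]
opening: 15.0
finger_force: 0.0
```

```bash
python3 -c "
from h import *
st()
p,d=manip.snapshot('scene');q,d=manip.snapshot('top')
a=cv2.resize(p[130:210,245:345],None,fx=4,fy=6,interpolation=cv2.INTER_CUBIC);a=cv2.resize(p[130:205,250:350],(400,300),interpolation=cv2.INTER_CUBIC)
b=cv2.resize(q[160:235,165:265],(400,300),interpolation=cv2.INTER_CUBIC)
cv2.imwrite('pics/s5.png',np.hstack([a,b]))"
```

```text
t 10.5167 tcp jig [-130.7  -47.8] tip z 117.1 yaw-jig 89.86 F jig [-0.1  0.5] op 15.0
```

View pics/s5.png

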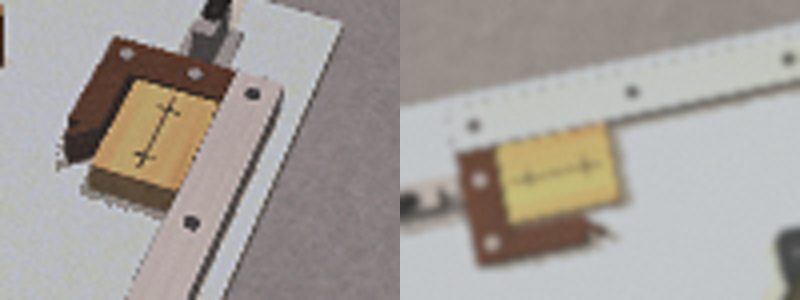

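The blank sits in the pocket against the stop: scene crop (160,130), top crop (555,172). I'll check the fence gap numerically, since the pocket has 4 mm of play.

```bash
python3 -c "
from h import *
for n,roi in(('top',(180,180,240,225)),('scene',(255,135,320,190))):
    p,d=manip.snapshot(n);bl(n,roi)
    r=blankpose(p,n,roi);print(jig(cv2.boxPoints(r)).round(1).tolist())
    # boundary of wood per jig y: fence-side edge
    w=jig(ray(n,rect(wood(p,roi)),32))
    e=w[(w[:,0]>55)&(w[:,1]>75)&(w[:,1]<135)]
    print(n,'fence side fit',np.polyfit(e[:,1],e[:,0],1), 'ang deg',np.degrees(np.arctan(np.polyfit(e[:,1],e[:,0],1)[0])).round(2))
"
```

```text
top blank jig [ 41.9 107.1] size [49.4 72.3] ang 0.5
[[18.1, 143.0], [18.8, 70.7], [66.9, 71.1], [66.2, 143.4]]
top fence side fit [-5.58221947e-03  6.60307424e+01] ang deg -0.32
scene blank jig [ 43.8 104.6] size [48.9 69.8] ang 0.4
[[19.1, 139.4], [19.6, 69.6], [68.5, 69.9], [68.1, 139.7]]
scene fence side fit [-2.44572925e-02  6.97919945e+01] ang deg -1.4
```

Blank x in the scene view is 43.8, against 43.3 when it was pressed to the fence. The angle is about 0.4° and y is about 105, so it is home.

```bash
python3 -c "
from h import *
print(manip.hand_in())"
```

```text
the job is handed in; nothing more can be done
None
```

I pushed the blank against the fence, slid it along into the corner pocket and handed the job in after about 11 s of robot time. In the last check it was flush with the fence to about 1 mm, parallel within about 0.5°, and seated firmly on the end stop; the hand-in gave no verdict.

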